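# Bolt the pull-out shelf and hold the drip strip tucked under its flap

## Task

Shoot the barrel bolt fully home into its keeper so that the pulled-out walnut shelf cannot run back. Then tuck the flat edge of the aluminium drip strip about 2 cm under the hinged smoky flap at the back of the shelf, along its whole length, square and centred, without lifting the flap or pushing the shelf in, and finish still holding the strip pressed firmly flat on the shelf, as for its adhesive to take: do not let go. Leave everything else where it stands.

Things in the scene. Friction and masses are not known exactly. Their poses are not given: they have to be found in the camera images.
- station: White plastic top tier of a drawer unit, fixed, 360 deep, 350 wide. Origin on the work surface below the middle of the flap's lip; x runs from its front (robot side) to the back, y to its left, z up. Side cheeks: x -170 to 190, y +-151 to +-175, 90 high (128 behind x 70). Rear deck 128 high, x 72 to 190, carries jar and tape. The shelf pulls out at the front over a translucent drawer.
- keeper (a point): Middle of the top of the bolt's steel keeper staple on the left cheek, 24 x 20, 21 above the shelf's top: station x -135, y 164.
- shelf: Walnut pull-out shelf in the station, pulled fully out on its runners at the start; 285 x 296 x 16. Origin on its top surface straight below the middle of the flap's lip, 90 above the work surface, axes as the station's. Its top spans x -230 to +55 and y +-148. Until it is bolted a push of 4 N or so towards the back runs it in, by up to 80 mm.
- bolt (a joint): Travel in m of the steel barrel bolt on the shelf's front left part: 0 drawn, 0.04 fully home in the keeper; starts drawn or partly drawn, stays where left, about 2 N to slide. It slides along the station's y axis, towards +y (left) into the keeper.
- bolt_knob (a point): Middle of the top of the bolt's upright black knob, a cylinder 12 across and clear to grip from 20 to 44 above the shelf's top. It moves along station x -135, from y 80 (drawn) to y 120 (home). Two straps round the rod at station y 62 and 137 and the keeper reach 18 to 21 above the shelf.
- flap (a joint): Angle in rad of the smoky translucent flap hinged along the deck's front edge: 0 lying down on its stop, positive as its lip is lifted. It is light (0.12 kg) and falls back by itself.
- flap_lip (a point): Middle of the underside of the flap's free front edge (lip), which has a black bead. The flap is 280 wide (y), 3 thick, slopes from its hinge (75 behind the lip, 33 above the shelf) down towards the robot, and when down its lip hangs with 8 mm of clear height above the shelf.
- strip: Loose rigid aluminium drip strip, 0.11 to 0.22 kg: a flat flange 70 (x) x 220 (y) x 4 thick with a standing rib, 10 thick and reaching 23 above the underside, along its whole near edge (x -35 to -25). Lies flat on the work surface left of the station. Origin at the middle of the flange's underside; +x points from the rib to the thin edge that goes under the flap, z up.
- edge_left (a point): Left (+y) end of the strip's thin edge, at its underside: strip x 35, y 110.
- edge_right (a point): Right (-y) end of the strip's thin edge, at its underside: strip x 35, y -110.
- tray: Loose walnut tray, 300 x 200 x 28, right of the station; origin under its middle. Holds cup, spoon, bamboo box and lamp. Leave alone.
- cup: White ceramic cup, 76 across, 75 high, in the tray; origin under its middle. Leave alone.
- spoon: Steel spoon, about 140 long, in the tray; origin near its middle, underside. Leave alone.
- bamboo_box: Lidded bamboo box, 104 x 84 x 75 high, in the tray; origin under its middle. Leave alone.
- lamp: Small white lamp with a toggle switch, 84 across, 183 high, in the tray; origin under its middle. Leave alone.
- tape: Roll of blue tape lying on the left of the rear deck, 90 across, 25 high; origin under its middle. Leave alone.
- jar: Amber glass jar, 64 across, 75 high, on the right of the rear deck; origin under its middle. Leave alone.
Mind the look-alikes: they are no part of the job. Of the things shaped like the strip, the aluminium one is meant.

How it is judged:
On the way, in this order (a step that is already met when the one before it is completed fails the run):
1. the bolt is fully home in its keeper (value of joint bolt above 0.034 m), for 0.2 s.
2. the strip's whole edge is under the flap, low on the shelf, the bolt still home (value of joint bolt above 0.034 m and x of each of edge_left, edge_right in the frame of station above 0.008 m and z of edge_left in the frame of shelf between -0.005 and 0.008 m and z of edge_right in the frame of shelf between -0.005 and 0.008 m), for 0.2 s.
At the end, for the whole second after the job is handed in: Bolt within 6 mm of home, shelf within 10 mm of fully out, flap down (0.03 rad). Strip edge 10 to 40 mm behind the lip line at both ends and within 3 mm of the shelf, centred to 30 mm, flat to 0.05 rad, at rest, fingers on it, pressed on the shelf with over 4.5 N in all (value of joint bolt above 0.034 m and x of shelf in the frame of station below 0.01 m and value of joint flap below 0.03 rad and x of edge_left in the frame of station between 0.01 and 0.04 m and x of edge_right in the frame of station between 0.01 and 0.04 m and y of strip in the frame of station between -0.03 and 0.03 m and z of each of edge_left, edge_right in the frame of shelf below 0.003 m and angle between strip's own z axis and vertical below 0.05 rad and contact force between strip and shelf above 4.5 N and contact force between the fingers and strip above 2 N and linear speed of strip below 0.02 m/s); the arm keeps its last pose, push and grip.
It fails at once if the flap was lifted (by more than 0.08 rad, 6 mm at its lip) (value of joint flap above 0.08 rad).
It fails at once if the shelf was pushed in by more than 15 mm (x of shelf in the frame of station above 0.015 m).
It fails at once if a bystander was moved by more than 30 mm (distance of any of tray, cup, spoon, bamboo_box, lamp, tape, jar from where it was at the start of the episode above 0.03 m).
It also fails if it takes over 58 s, if anything falls off the work surface, if the arm or the gripper's body presses on something with over 40 N, if the wrist force passes 120 N, or if a joint passes its speed limit or range.

## Robot

A 6-joint arm with a two-finger parallel gripper is mounted at the origin on the work surface. World frame = base frame: x ahead of the robot, y to its left, z up, the work surface at z = 0. Lengths are in m, angles in rad, forces in N, time in s.
With the tool pointing down it reaches from about 0.35 to 0.775 m from the base axis. Payload 5.5 kg.
Tool frame: the origin (TCP) lies midway between the tips of the shut fingers; the grasp point (between the pads) lies 19 mm behind it; z points along the fingers, y is the line along which they close (so a half turn about z gives the same grasp; the last joint's range is limited). The gripper opens to 85 mm and grips with 20 to 120 N. Pads are 22 mm wide; open, the fingers measure 114 mm over their backs; the gripper's body (76 mm by 85 mm) begins 54 mm behind the grasp point. The pads swing forward as they close: fully open they stand 13 mm farther back than shut.
Start: joints at [1.077, 0.313, 0.046, 1.304, 0, 1.431], TCP at [0.199, 0.539, 0.231] pointing down, gripper open.
Joint ranges: [-2.76, 2.76], [-0.86, 1.69], [-1.03, 1.26], [-2.2, 2.34], [-1.47, 1.5], [-3.14, 3.14]. Speed limits (rad/s): [2.57, 2.57, 3.14, 3.14, 3.14, 3.14].

## Interface

Orientations are given as a unit quaternion [w, x, y, z].
In Python, from workcell import env gives the robot as it stands. The module is installed in compiled form; this text tells all that it offers.
- The arm moves only by the tool servo_tool, never from a script. Its argument "increments" is a list of rows, each an object of numbers: "grip": the closure, from 0 (fully open) to 1 (shut); "x", "y", "z": the shift along the tool's x, y, z in mm; "roll": the turn about the tool's z in degrees. In form: [{"grip": .., "x": .., "y": .., "z": .., "roll": ..}, ...]. A call has 1 to 5 rows; each row shifts and turns the commanded pose from where the row before left it, along the tool's axes as they then stand; what a row does not reach is not made up. A row lasts 1/12 s, in which the tool goes at most 41.7 mm and 7.16 degrees, less where a joint would pass 70% of its speed; a pose out of reach is approached as far as the arm can. A call is refused whole if a number of a shift passes 41.7 or a number of a turn 7.16, either way. A call with a gripper value outside its range is refused whole. The fingers move at their own pace and stop on an object; "grip_force" is the grip in N (left out, the last holds). Time passes only in rows, so rows that do not move let the fingers close. It gives the time, the measured TCP pose, the force, the opening and the grip force at its end, in the units of the state.
- env.get_state(): the state, without advancing time (a new reading comes with each control period).
- env.read_camera(name): name is "scene" or "top"; returns the picture (384x512x3 uint8, red, green, blue); there is no depth.
- env.get_calibration(name): a dict with "vertical_fov" (degrees; the focal length in pixels is half the picture's height over the tangent of half this angle, whatever the lens; pixels are square), "cx", "cy" (the principal point, pixels), "rvec" (rotation vector, rad) and "tvec" (3), from world to camera coordinates, as OpenCV has them. Camera axes: x right, y down, z forward; pixel columns grow to the right and rows downward; lengths in m; the calibration is good to about 2 mm. A picture is of the moment at which its call begins. get_calibration takes no time and is no camera call.
- env.hand_in(): hands the job in; it is judged then, once.
The state is a dict: "clock": time; "joint_pos": joint angles; "qvel": joint speeds; "tau": joint torques, N m; "tcp_pos": TCP position; "orientation": TCP orientation; "wrist_force": force on the tool from outside, world axes, zero at the start; "ft_torque": the same for the moment, N m; "finger_gap": finger opening in m; "grip_force": force on a finger pad.
Only numpy, scipy, OpenCV 4.12 (cv2) and the standard library are available. Lean on these libraries where they do the work, as an engineer would, in place of code of your own. Each camera call takes 0.05 s, during which the arm holds its last target. There are 200 camera calls.

## Working session

There is one attempt and no reset: what is moved stays moved. The work goes in short steps, Python scripts to look and compute and a tool call to move; the robot and the scene stay as the last step left them, time stands still between calls to the robot, and variables do not carry over. Pictures are saved under pics/ and viewed, at most 10 in all, crops included, and the job is handed in when it is done.

Besides the shell and the picture viewer there is one more tool, called after "Emit:" by a JSON object that holds its "fn" and its "kwargs", one argument or row to a line. servo_tool: Moves the arm, as the interface text tells. Its arguments: {"type":"object","properties":{"increments":{"type":"array"},"grip_force":{"type":"number"}},"required":["increments"]}

```bash
mkdir -p pics; cat > h.py <<'E'
import numpy as np, cv2
from scipy.spatial.transform import Rotation as R
from workcell import env
def cal(n):
    c=env.get_calibration(n); f=192/np.tan(np.radians(c['vertical_fov'])/2)
    return np.array([[f,0,c['cx']],[0,f,c['cy']],[0,0,1]]),np.array(c['rvec'],float).reshape(3),np.array(c['tvec'],float).reshape(3)
def pix2w(n,uv,z):
    K,r,t=cal(n); M=cv2.Rodrigues(r)[0]; d=M.T@np.linalg.inv(K)@np.array([uv[0],uv[1],1.]); o=-M.T@t
    return o+d*(z-o[2])/d[2]
def w2pix(n,p):
    K,r,t=cal(n); return cv2.projectPoints(np.array(p,float).reshape(-1,3),r,t,K,None)[0].reshape(-1,2)
def snap(n,f,crop=None,s=1.5):
    im=env.read_camera(n)[:,:,::-1].copy()
    cv2.imwrite('pics/raw_'+f,im)
    if crop: im=im[crop[1]:crop[3],crop[0]:crop[2]]
    cv2.imwrite('pics/'+f,cv2.resize(im,None,fx=s,fy=s,interpolation=cv2.INTER_CUBIC))
E
python3 -c "
from h import *
snap('top','t1.png');snap('scene','s1.png')
for n in('top','scene'):
  K,r,t=cal(n);print(n,K[0,0],K[:2,2],-cv2.Rodrigues(r)[0].T@t, env.get_calibration(n))
s=env.get_state();print(s)"
```

```text
top 473.4904617857176 [251.04911081 195.85876582] [ 0.36026297 -0.04001097  1.514516  ] {'vertical_fov': 44.14502903624819, 'cx': 251.04911080938345, 'cy': 195.85876582476357, 'rvec': array([ 2.15695826, -2.18926393,  0.07931777]), 'tvec': array([-0.01712801,  0.48654699,  1.47923212])}
scene 373.83614363829764 [256.54484477 195.65125183] [1.02160752 0.81369501 1.05292617] {'vertical_fov': 54.369520334695636, 'cx': 256.54484477230835, 'cy': 195.65125182893468, 'rvec': array([ 0.7508347 ,  2.59289422, -1.12652152]), 'tvec': array([ 0.43659742, -0.07550366,  1.61805962])}
{'clock': 0.1, 'joint_pos': array([1.07739599e+00, 3.13968765e-01, 4.51095201e-02, 1.30359830e+00,
       9.12199566e-06, 1.43122306e+00]), 'qvel': array([ 0.00102528, -0.00122986,  0.0033016 ,  0.00049826,  0.00034861,
       -0.00178191]), 'tau': array([ 1.62685024e-03, -4.81722343e+01,  2.99246246e+01,  1.27291388e-02,
       -1.36856056e-04,  6.24088941e-06]), 'tcp_pos': array([0.19901078, 0.53898731, 0.23048023]), 'orientation': array([-2.62844976e-04,  1.75992071e-01,  9.84391234e-01, -7.87937799e-04]), 'wrist_force': array([0.08442104, 0.45307347, 0.12761657]), 'ft_torque': array([ 0.03529731,  0.05502889, -0.02318722]), 'grip_force': 0.0, 'finger_gap': 0.08506092415640176}
```

View pics/t1.png

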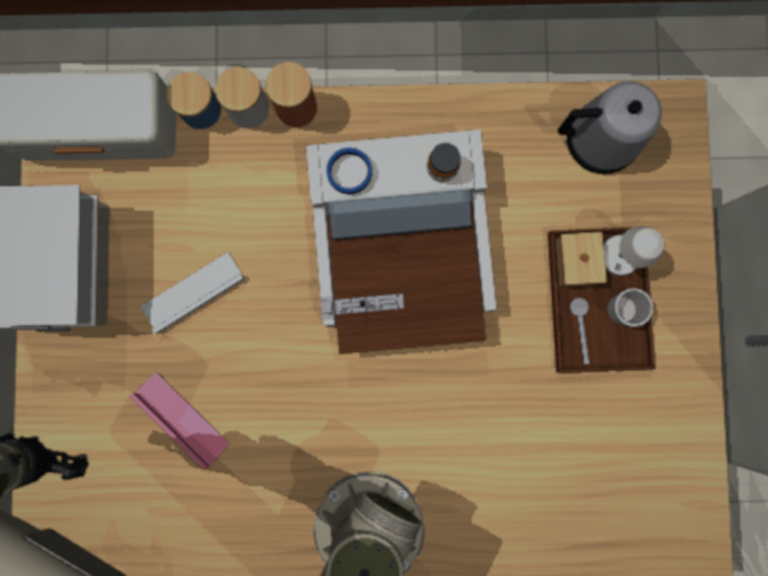

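View pics/s1.png

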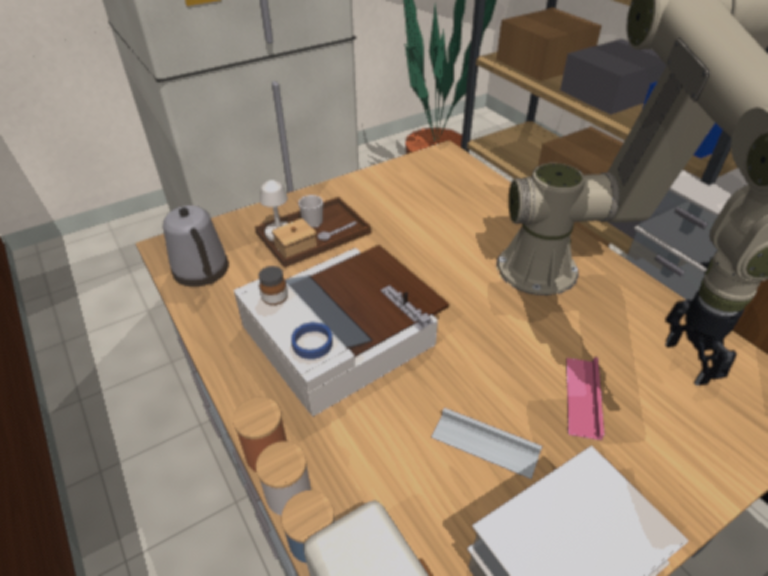

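The top view shows the station (display x 307–495, y 130–352) with the bolt at about (368,302). The aluminium strip is at about (193,292) and a pink look-alike strip sits below it. I'll zoom in to measure.

```bash
python3 -c "
import cv2
im=cv2.imread('pics/raw_t1.png')[80:245,85:335]
cv2.imwrite('pics/c1.png',cv2.resize(im,None,fx=3.2,fy=3.2,interpolation=cv2.INTER_CUBIC))"
```

```text
(no output)
```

View pics/c1.png

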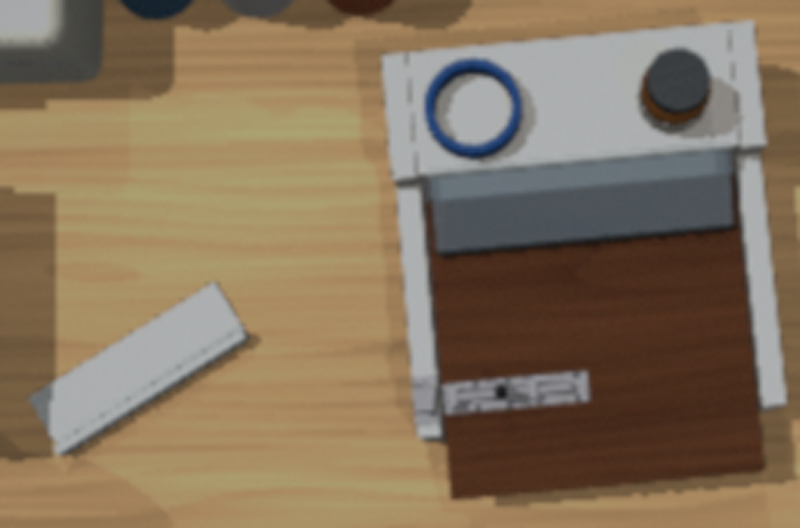

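```bash
cat >> h.py <<'E'
from scipy.optimize import least_squares
def fit(n,uv,loc,x0):
    uv=np.array(uv,float);loc=np.array(loc,float)
    def w(q):
        c,s=np.cos(q[2]),np.sin(q[2]); return np.c_[q[0]+c*loc[:,0]-s*loc[:,1],q[1]+s*loc[:,0]+c*loc[:,1],loc[:,2]]
    f=lambda q:(w2pix(n,w(q))-uv).ravel()
    r=least_squares(f,x0,x_scale=[.1,.1,.1],loss='soft_l1',diff_step=1e-5); return r.x,r.fun.reshape(-1,2)
E
python3 -c "
from h import *
np.set_printoptions(precision=4,suppress=True)
C=lambda L:[(a/3.2+85,b/3.2+80) for a,b in L]
st,r=fit('top',C([(382,57),(754,20),(420,438),(785,404),(452,497),(764,467),(437,252),(733,228)]),
[(.19,.175,.128),(.19,-.175,.128),(-.17,.175,.09),(-.17,-.175,.09),(-.23,.148,.09),(-.23,-.148,.09),(0,.14,.1),(0,-.14,.1)],[.5,0,0]);print(st,r)
sp,r=fit('top',C([(213,282),(30,400),(248,336),(62,453)]),
[(.035,-.11,.004),(.035,.11,.004),(-.035,-.11,.02),(-.035,.11,.02)],[.5,.4,.4]);print(sp,r)
k=pix2w('top',C([(502,391)])[0],.134);c,s=np.cos(st[2]),np.sin(st[2]);d=k[:2]-st[:2];print('knob',k,'loc',c*d[0]+s*d[1],-s*d[0]+c*d[1])
Rm=R.from_quat(env.get_state()['orientation'],scalar_first=True).as_matrix();print(Rm)
"
```

```text
[ 0.6018 -0.078   0.0758] [[-0.2791 -1.3367]
 [-0.0902 -0.4896]
 [-0.9898 -0.1741]
 [ 0.7908 -0.0892]
 [-0.3556  0.4947]
 [ 0.4663  0.9407]
 [ 0.2359  0.6975]
 [ 0.1203 -0.253 ]]
[0.496  0.368  0.5652] [[ 0.4793 -0.6782]
 [-0.2083 -0.2318]
 [ 0.1344 -0.0407]
 [-0.3823  1.3419]]
knob [0.4585 0.0015 0.134 ] loc -0.1368788613366247 0.09021477450436664
[[-0.9381  0.3465 -0.0008]
 [ 0.3465  0.9381 -0.0015]
 [ 0.0002 -0.0016 -1.    ]]
```

Emit:
{"fn": "servo_tool", "kwargs": {
  "increments": [
    {"grip":0.4,"roll":-6.15},
    {"grip":0.4,"roll":-6.15},
    {"grip":0.4,"roll":-6.15},
    {"grip":0.4,"roll":-6.15},
    {"grip":0.4,"x":-14.6,"y":-37}
  ],
  "grip_force": 30
}}

```text
invalid input at $.increments[0]: expected keys grip, x, y, z, roll
```

Emit:
{"fn": "servo_tool", "kwargs": {
  "increments": [
    {"grip":0.4,"x":-14.6,"y":-37},
    {"grip":0.4,"x":-14.6,"y":-37},
    {"grip":0.4,"x":-14.6,"y":-37},
    {"grip":0.4,"x":-14.6,"y":-37},
    {"grip":0.4,"x":-14.6,"y":-37}
  ]
}}

```text
invalid input at $.increments[0]: expected keys grip, x, y, z, roll
```

Emit:
{"fn": "servo_tool", "kwargs": {
  "increments": [
    {"grip":0.4,"x":-14.6,"y":-37},
    {"grip":0.4,"x":-14.6,"y":-37},
    {"grip":0.4,"x":-14.6,"y":-37},
    {"grip":0.4,"x":-14.6,"y":-37},
    {"grip":0.4,"x":-14.6,"y":-37}
  ]
}}

```text
invalid input at $.increments[0]: expected keys grip, x, y, z, roll
```

Emit:
{"fn": "servo_tool", "kwargs": {
  "increments": [
    {"grip":0.4,"x":-14.6,"y":-37},
    {"grip":0.4,"x":-14.6,"y":-37},
    {"grip":0.4,"x":-14.6,"y":-37},
    {"grip":0.4,"x":-14.6,"y":-37},
    {"grip":0.4}
  ]
}}

```text
invalid input at $.increments[0]: expected keys grip, x, y, z, roll
```

All keys are needed in each row.

Emit:
{"fn": "servo_tool", "kwargs": {
  "increments": [
    {"grip":0.4,"x":0,"y":0,"z":0,"roll":-6.15},
    {"grip":0.4,"x":0,"y":0,"z":0,"roll":-6.15},
    {"grip":0.4,"x":0,"y":0,"z":0,"roll":-6.15},
    {"grip":0.4,"x":0,"y":0,"z":0,"roll":-6.15},
    {"grip":0.4,"x":-14.6,"y":-37,"z":0,"roll":0}
  ],
  "grip_force": 30
}}

```text
clock: 0.52
tcp_pos: [0.2152, 0.5072, 0.23]
orientation: [-0.001, -0.042, 0.999, 0.001]
wrist_force: [2.1, 0.4, 1.1]
finger_gap: 0.0512
grip_force: 0.0
```

Emit:
{"fn": "servo_tool", "kwargs": {
  "increments": [
    {"grip":0.4,"x":-14.6,"y":-37,"z":0,"roll":0},
    {"grip":0.4,"x":-14.6,"y":-37,"z":0,"roll":0},
    {"grip":0.4,"x":-14.6,"y":-37,"z":0,"roll":0},
    {"grip":0.4,"x":-14.6,"y":-37,"z":0,"roll":0},
    {"grip":0.4,"x":-14.6,"y":-37,"z":0,"roll":0}
  ]
}}

```text
clock: 0.93
tcp_pos: [0.3034, 0.3229, 0.231]
orientation: [-0.0, -0.038, 0.999, -0.0]
wrist_force: [1.0, 0.7, 1.0]
finger_gap: 0.0511
grip_force: 0.0
```

Emit:
{"fn": "servo_tool", "kwargs": {
  "increments": [
    {"grip":0.4,"x":-14.6,"y":-37,"z":0,"roll":0},
    {"grip":0.4,"x":-14.6,"y":-37,"z":0,"roll":0},
    {"grip":0.4,"x":-14.6,"y":-37,"z":0,"roll":0},
    {"grip":0.4,"x":-14.6,"y":-37,"z":0,"roll":0},
    {"grip":0.4,"x":-14.6,"y":-37,"z":0,"roll":0}
  ]
}}

```text
clock: 1.35
tcp_pos: [0.3902, 0.1438, 0.2312]
orientation: [-0.0, -0.038, 0.999, 0.0]
wrist_force: [0.4, -0.4, 0.0]
finger_gap: 0.0514
grip_force: 0.0
```

Emit:
{"fn": "servo_tool", "kwargs": {
  "increments": [
    {"grip":0.4,"x":-14.6,"y":-37,"z":0,"roll":0},
    {"grip":0.4,"x":-14.6,"y":-37,"z":0,"roll":0},
    {"grip":0.4,"x":-14.6,"y":-37,"z":0,"roll":0},
    {"grip":0.4,"x":-14.6,"y":-37,"z":0,"roll":0},
    {"grip":0.4,"x":0,"y":0,"z":0,"roll":0}
  ]
}}

```text
clock: 1.77
tcp_pos: [0.4625, -0.0032, 0.2308]
orientation: [0.001, -0.034, 0.999, -0.001]
wrist_force: [1.2, -0.6, 0.1]
finger_gap: 0.051
grip_force: 0.0
```

Emit:
{"fn": "servo_tool", "kwargs": {
  "increments": [
    {"grip":0.4,"x":2.5,"y":5,"z":26,"roll":0},
    {"grip":0.4,"x":0,"y":0,"z":26,"roll":0},
    {"grip":0.4,"x":0,"y":0,"z":26,"roll":0},
    {"grip":0.4,"x":0,"y":0,"z":10,"roll":0},
    {"grip":0.4,"x":0,"y":0,"z":0,"roll":0}
  ]
}}

```text
clock: 2.18
tcp_pos: [0.4542, 0.008, 0.1408]
orientation: [-0.003, -0.038, 0.999, 0.001]
wrist_force: [-1.4, 0.1, 0.6]
finger_gap: 0.0513
grip_force: 0.0
```

```bash
python3 -c "
from h import *
snap('scene','s2.png',(200,150,330,260),5)
s=env.get_state();print(s['tcp_pos'],s['wrist_force'])"
```

```text
[0.4555106  0.00779679 0.14256082] [0.89585185 0.48328256 0.26687172]
```

View pics/s2.png

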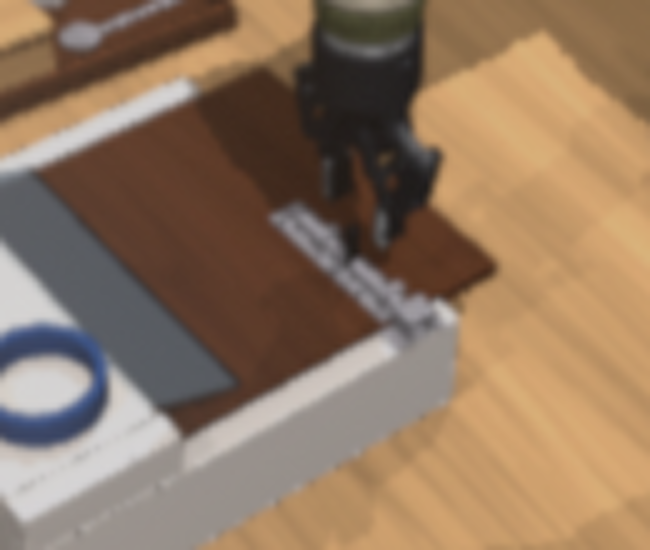

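The gripper is above the bolt with the knob between and in front of the fingers, at crop (350,240), which is raw (270,198). I'll cross-check that in the scene camera.

```bash
python3 -c "
from h import *
print(pix2w('scene',(200+350/5,150+226/5),.134), w2pix('scene',[[.4595,.0015,.134],[.4595,.0015,.11]]))
print(w2pix('scene',[[.6018-.23*.9971-.0757*.148,-.078-.23*.0757+.148*.997,.09]]),'corner seen',(200+495/5,150+265/5))
s=env.get_state();print(s['tcp_pos'])"
```

```text
[0.46066781 0.00454225 0.134     ] [[269.80155632 194.5955702 ]
 [269.67476415 199.40757111]]
[[299.23617841 201.44349207]] corner seen (299.0, 203.0)
[0.4555106  0.00779679 0.14256082]
```

Emit:
{"fn": "servo_tool", "kwargs": {
  "increments": [
    {"grip":0.4,"x":-4,"y":-5,"z":0,"roll":0},
    {"grip":0.4,"x":0,"y":0,"z":14,"roll":0},
    {"grip":0.4,"x":0,"y":0,"z":13,"roll":0},
    {"grip":0.4,"x":0,"y":0,"z":0,"roll":0},
    {"grip":0.4,"x":0,"y":0,"z":0,"roll":0}
  ]
}}

```text
clock: 2.65
tcp_pos: [0.4618, 0.0025, 0.1173]
orientation: [0.001, -0.038, 0.999, -0.0]
wrist_force: [-0.6, -0.4, -0.2]
finger_gap: 0.0514
grip_force: 0.0
```

Emit:
{"fn": "servo_tool", "kwargs": {
  "increments": [
    {"grip":0.95,"x":0,"y":0,"z":0,"roll":0},
    {"grip":0.95,"x":0,"y":0,"z":0,"roll":0},
    {"grip":0.95,"x":0,"y":0,"z":0,"roll":0},
    {"grip":0.95,"x":0,"y":0,"z":0,"roll":0},
    {"grip":0.95,"x":0,"y":0,"z":0,"roll":0}
  ]
}}

```text
clock: 3.07
tcp_pos: [0.4618, 0.0026, 0.1173]
orientation: [0.001, -0.038, 0.999, -0.0]
wrist_force: [-1.0, 0.2, 5.5]
finger_gap: 0.0103
grip_force: 29.3
```

Emit:
{"fn": "servo_tool", "kwargs": {
  "increments": [
    {"grip":0.95,"x":0,"y":6,"z":-1,"roll":0},
    {"grip":0.95,"x":0,"y":8,"z":0,"roll":0},
    {"grip":0.95,"x":0,"y":8,"z":0,"roll":0},
    {"grip":0.95,"x":0,"y":6,"z":0,"roll":0},
    {"grip":0.95,"x":0,"y":0,"z":0,"roll":0}
  ]
}}

```text
clock: 3.48
tcp_pos: [0.4594, 0.0322, 0.1174]
orientation: [0.001, -0.039, 0.999, 0.001]
wrist_force: [3.5, 2.5, -0.4]
finger_gap: 0.0098
grip_force: 29.8
```

Emit:
{"fn": "servo_tool", "kwargs": {
  "increments": [
    {"grip":0.95,"x":0,"y":2,"z":0,"roll":0},
    {"grip":0.95,"x":0,"y":2,"z":0,"roll":0},
    {"grip":0.95,"x":0,"y":2,"z":0,"roll":0},
    {"grip":0.95,"x":0,"y":0,"z":0,"roll":0},
    {"grip":0.95,"x":0,"y":0,"z":0,"roll":0}
  ]
}}

```text
clock: 3.9
tcp_pos: [0.4593, 0.033, 0.1176]
orientation: [0.0, -0.037, 0.999, -0.004]
wrist_force: [4.1, -14.6, -1.9]
finger_gap: 0.0104
grip_force: 30.0
```

```bash
python3 -c "
from h import *
snap('scene','s3.png',(200,150,330,260),5)
s=env.get_state();print(s['tcp_pos'],s['wrist_force'])"
```

```text
[0.45934887 0.03301998 0.11754994] [  3.53779243 -14.15128887  -2.32329809]
```

View pics/s3.png

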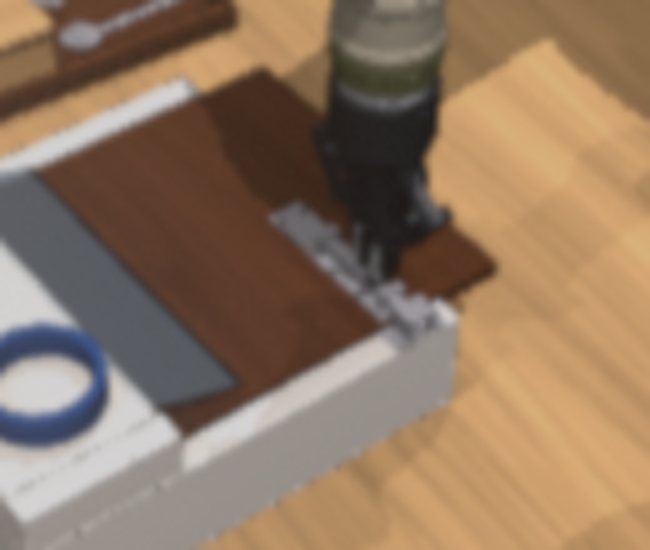

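The bolt has run into its stop (14 N) with the knob at station y of about 0.1215, so it is home. Next I release it and go to the strip.

Emit:
{"fn": "servo_tool", "kwargs": {
  "increments": [
    {"grip":0.95,"x":0,"y":-5,"z":0,"roll":0},
    {"grip":0.6,"x":0,"y":0,"z":0,"roll":0},
    {"grip":0.6,"x":0,"y":0,"z":0,"roll":0},
    {"grip":0.6,"x":0,"y":0,"z":-20,"roll":0},
    {"grip":0.4,"x":0,"y":0,"z":-40,"roll":0}
  ]
}}

```text
clock: 4.37
tcp_pos: [0.4541, 0.0324, 0.1735]
orientation: [-0.006, -0.038, 0.999, 0.001]
wrist_force: [0.4, -0.2, -0.6]
finger_gap: 0.0447
grip_force: 0.0
```

Emit:
{"fn": "servo_tool", "kwargs": {
  "increments": [
    {"grip":0.4,"x":0,"y":0,"z":-20,"roll":6.87},
    {"grip":0.4,"x":0,"y":0,"z":0,"roll":6.87},
    {"grip":0.4,"x":0,"y":0,"z":0,"roll":6.87},
    {"grip":0.4,"x":0,"y":0,"z":0,"roll":6.87},
    {"grip":0.4,"x":0,"y":0,"z":0,"roll":6.87}
  ]
}}

```text
clock: 4.78
tcp_pos: [0.4577, 0.0322, 0.1971]
orientation: [-0.001, 0.262, 0.965, 0.0]
wrist_force: [0.5, -0.4, -0.7]
finger_gap: 0.0511
grip_force: 0.0
```

Emit:
{"fn": "servo_tool", "kwargs": {
  "increments": [
    {"grip":0.4,"x":0,"y":0,"z":0,"roll":6.87},
    {"grip":0.4,"x":0,"y":0,"z":0,"roll":6.87},
    {"grip":0.4,"x":0,"y":0,"z":0,"roll":6.87},
    {"grip":0.4,"x":0,"y":0,"z":0,"roll":6.87},
    {"grip":0.4,"x":29.6,"y":20.3,"z":0,"roll":0}
  ]
}}

```text
clock: 5.2
tcp_pos: [0.4596, 0.0644, 0.1969]
orientation: [-0.0, 0.486, 0.874, -0.001]
wrist_force: [1.2, 0.9, -0.2]
finger_gap: 0.0512
grip_force: 0.0
```

Emit:
{"fn": "servo_tool", "kwargs": {
  "increments": [
    {"grip":0.4,"x":29.6,"y":20.3,"z":0,"roll":0},
    {"grip":0.4,"x":29.6,"y":20.3,"z":0,"roll":0},
    {"grip":0.4,"x":29.6,"y":20.3,"z":0,"roll":0},
    {"grip":0.4,"x":29.6,"y":20.3,"z":0,"roll":0},
    {"grip":0.4,"x":29.6,"y":20.3,"z":0,"roll":0}
  ]
}}

```text
clock: 5.62
tcp_pos: [0.4645, 0.2486, 0.197]
orientation: [-0.001, 0.481, 0.877, -0.001]
wrist_force: [0.7, 0.1, -0.1]
finger_gap: 0.0514
grip_force: 0.0
```

Emit:
{"fn": "servo_tool", "kwargs": {
  "increments": [
    {"grip":0.4,"x":29.6,"y":20.3,"z":0,"roll":0},
    {"grip":0.4,"x":29.6,"y":20.3,"z":0,"roll":0},
    {"grip":0.4,"x":29.6,"y":20.3,"z":0,"roll":0},
    {"grip":0.4,"x":0,"y":0,"z":0,"roll":0},
    {"grip":0.4,"x":0,"y":0,"z":0,"roll":0}
  ]
}}

```text
clock: 6.03
tcp_pos: [0.4682, 0.356, 0.1963]
orientation: [-0.001, 0.479, 0.878, -0.001]
wrist_force: [-0.7, 0.2, 0.3]
finger_gap: 0.051
grip_force: 0.0
```

Emit:
{"fn": "servo_tool", "kwargs": {
  "increments": [
    {"grip":0.4,"x":-5,"y":0,"z":35,"roll":0},
    {"grip":0.4,"x":0,"y":0,"z":35,"roll":0},
    {"grip":0.4,"x":0,"y":0,"z":35,"roll":0},
    {"grip":0.4,"x":0,"y":0,"z":35,"roll":0},
    {"grip":0.4,"x":0,"y":0,"z":20,"roll":0}
  ]
}}

```text
clock: 6.45
tcp_pos: [0.4696, 0.3473, 0.0335]
orientation: [-0.002, 0.482, 0.876, -0.003]
wrist_force: [-0.7, 0.2, -0.1]
finger_gap: 0.0514
grip_force: 0.0
```

```bash
python3 -c "
from h import *
snap('scene','s4.png',(260,220,380,320),5)
s=env.get_state();print(s['tcp_pos'],s['wrist_force'])"
```

```text
[0.46783421 0.34634457 0.03057553] [-1.09984992 -0.06643654 -1.6656651 ]
```

View pics/s4.png

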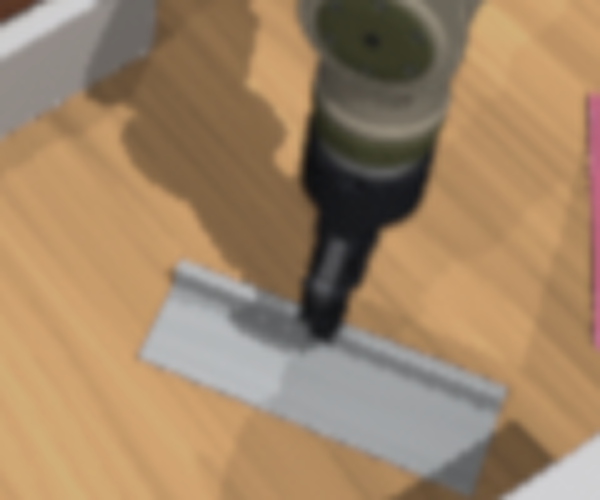

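The fingers straddle the rib near its middle (crop 320,320) and the strip lies flat. I'll adjust slightly, descend and grip.

Emit:
{"fn": "servo_tool", "kwargs": {
  "increments": [
    {"grip":0.4,"x":4,"y":5,"z":8,"roll":0},
    {"grip":0.4,"x":0,"y":0,"z":9,"roll":0},
    {"grip":0.4,"x":0,"y":0,"z":5,"roll":0},
    {"grip":0.4,"x":0,"y":0,"z":0,"roll":0},
    {"grip":0.4,"x":0,"y":0,"z":0,"roll":0}
  ]
}}

```text
clock: 6.92
tcp_pos: [0.475, 0.3565, 0.0162]
orientation: [0.0, 0.481, 0.877, 0.001]
wrist_force: [-0.1, 0.6, 0.4]
finger_gap: 0.051
grip_force: 0.0
```

Emit:
{"fn": "servo_tool", "kwargs": {
  "increments": [
    {"grip":0.7,"x":0,"y":0,"z":0,"roll":0},
    {"grip":0.95,"x":0,"y":0,"z":0,"roll":0},
    {"grip":0.95,"x":0,"y":0,"z":0,"roll":0},
    {"grip":0.95,"x":0,"y":0,"z":0,"roll":0},
    {"grip":0.95,"x":0,"y":0,"z":0,"roll":0}
  ],
  "grip_force": 60
}}

```text
clock: 7.33
tcp_pos: [0.4747, 0.3564, 0.0161]
orientation: [0.0, 0.481, 0.877, 0.0]
wrist_force: [-1.9, -2.6, 5.5]
finger_gap: 0.0075
grip_force: 60.5
```

Emit:
{"fn": "servo_tool", "kwargs": {
  "increments": [
    {"grip":0.6,"x":0,"y":0,"z":0,"roll":0},
    {"grip":0.6,"x":0,"y":0,"z":0,"roll":0},
    {"grip":0.6,"x":0,"y":0,"z":8,"roll":0},
    {"grip":0.6,"x":0,"y":0,"z":0,"roll":0},
    {"grip":0.6,"x":0,"y":0,"z":0,"roll":0}
  ]
}}

```text
clock: 7.75
tcp_pos: [0.4738, 0.3559, 0.0063]
orientation: [-0.001, 0.481, 0.877, -0.001]
wrist_force: [0.6, -0.1, 0.4]
finger_gap: 0.0342
grip_force: 0.0
```

Emit:
{"fn": "servo_tool", "kwargs": {
  "increments": [
    {"grip":0.95,"x":0,"y":0,"z":0,"roll":0},
    {"grip":0.95,"x":0,"y":0,"z":0,"roll":0},
    {"grip":0.95,"x":0,"y":0,"z":0,"roll":0},
    {"grip":0.95,"x":0,"y":0,"z":0,"roll":0},
    {"grip":0.95,"x":0,"y":0,"z":0,"roll":0}
  ]
}}

```text
clock: 8.17
tcp_pos: [0.4746, 0.3563, 0.0074]
orientation: [0.0, 0.481, 0.877, 0.0]
wrist_force: [0.2, 0.8, -0.3]
finger_gap: 0.0083
grip_force: 61.9
```

Emit:
{"fn": "servo_tool", "kwargs": {
  "increments": [
    {"grip":0.95,"x":0,"y":0,"z":-15,"roll":0},
    {"grip":0.95,"x":0,"y":0,"z":-35,"roll":0},
    {"grip":0.95,"x":0,"y":0,"z":-40,"roll":0},
    {"grip":0.95,"x":0,"y":0,"z":-40,"roll":0},
    {"grip":0.95,"x":0,"y":0,"z":-40,"roll":0}
  ]
}}

```text
clock: 8.58
tcp_pos: [0.4738, 0.3559, 0.1785]
orientation: [-0.0, 0.481, 0.877, -0.001]
wrist_force: [0.7, 1.7, -2.4]
finger_gap: 0.0085
grip_force: 61.6
```

Emit:
{"fn": "servo_tool", "kwargs": {
  "increments": [
    {"grip":0.95,"x":0,"y":0,"z":-25,"roll":0},
    {"grip":0.95,"x":0,"y":0,"z":0,"roll":7.05},
    {"grip":0.95,"x":0,"y":0,"z":0,"roll":7.05},
    {"grip":0.95,"x":0,"y":0,"z":0,"roll":7.05},
    {"grip":0.95,"x":0,"y":0,"z":0,"roll":7.05}
  ]
}}

```text
clock: 9.0
tcp_pos: [0.4743, 0.3561, 0.2022]
orientation: [-0.0, 0.682, 0.731, -0.0]
wrist_force: [-1.1, -0.5, -2.0]
finger_gap: 0.0083
grip_force: 61.6
```

Emit:
{"fn": "servo_tool", "kwargs": {
  "increments": [
    {"grip":0.95,"x":-20,"y":-1,"z":0,"roll":0},
    {"grip":0.95,"x":-35,"y":-1,"z":0,"roll":0},
    {"grip":0.95,"x":-35,"y":-1,"z":0,"roll":0},
    {"grip":0.95,"x":-35,"y":-1,"z":0,"roll":0},
    {"grip":0.95,"x":-35,"y":-1,"z":0,"roll":0}
  ]
}}

```text
clock: 9.42
tcp_pos: [0.4809, 0.195, 0.2018]
orientation: [-0.0, 0.68, 0.733, -0.0]
wrist_force: [1.4, -0.5, -1.7]
finger_gap: 0.0082
grip_force: 61.6
```

Emit:
{"fn": "servo_tool", "kwargs": {
  "increments": [
    {"grip":0.95,"x":-35,"y":-1,"z":0,"roll":0},
    {"grip":0.95,"x":-35,"y":-1,"z":0,"roll":0},
    {"grip":0.95,"x":-35,"y":-1,"z":0,"roll":0},
    {"grip":0.95,"x":-35,"y":-1,"z":0,"roll":0},
    {"grip":0.95,"x":-35,"y":-1,"z":0,"roll":0}
  ]
}}

```text
clock: 9.83
tcp_pos: [0.489, 0.0199, 0.2021]
orientation: [-0.0, 0.68, 0.733, -0.0]
wrist_force: [1.2, -0.6, -1.7]
finger_gap: 0.0078
grip_force: 61.6
```

Emit:
{"fn": "servo_tool", "kwargs": {
  "increments": [
    {"grip":0.95,"x":-35,"y":-1,"z":0,"roll":0},
    {"grip":0.95,"x":-35,"y":0,"z":0,"roll":0},
    {"grip":0.95,"x":-30,"y":0,"z":0,"roll":0},
    {"grip":0.95,"x":0,"y":0,"z":0,"roll":0},
    {"grip":0.95,"x":0,"y":0,"z":0,"roll":0}
  ]
}}

```text
clock: 10.25
tcp_pos: [0.4959, -0.0798, 0.2018]
orientation: [-0.0, 0.681, 0.732, -0.0]
wrist_force: [-0.5, 0.8, -2.1]
finger_gap: 0.0081
grip_force: 61.6
```

```bash
python3 -c "
from h import *
snap('top','t2.png',(190,80,350,250),3.5)
s=env.get_state();print(s['tcp_pos'],s['orientation'],s['wrist_force'],s['finger_gap'])"
```

```text
[ 0.49567079 -0.07864671  0.20185236] [-6.84334803e-04  6.80719434e-01  7.32543912e-01 -2.41042040e-05] [-0.33657115  0.04960625 -2.51624778] 0.008314457795610701
```

View pics/t2.png

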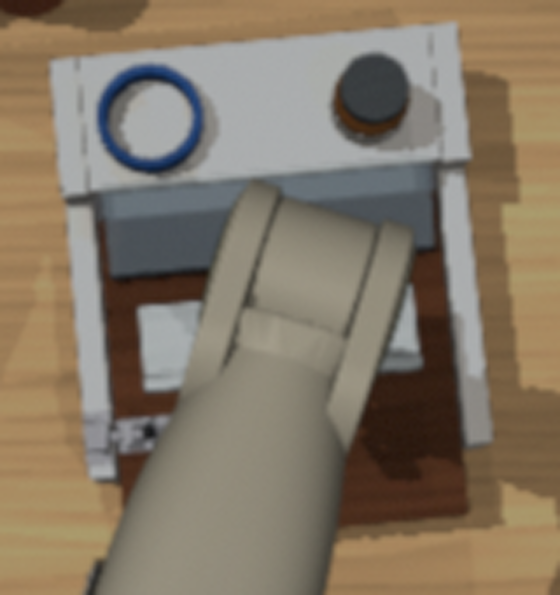

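The strip is held over the shelf. Its corners are at crop (138,307), (412,287), (145,388) and (422,370), and the bolt knob is at (150,432), i.e. home. I'll fit the strip relative to the station.

```bash
python3 -c "
from h import *
np.set_printoptions(precision=4,suppress=True)
C=lambda L:[(a/3.5+190,b/3.5+80) for a,b in L]
zb=.1944
sp,r=fit('top',C([(138,307),(412,287),(145,388),(422,370)]),
[(.035,.11,zb+.004),(.035,-.11,zb+.004),(-.035,.11,zb+.02),(-.035,-.11,zb+.02)],[.52,-.08,.08]);print(sp,r)
st=np.array([.6018,-.078,.0758]);c,s=np.cos(st[2]),np.sin(st[2]);
L=lambda p:(c*(p[0]-st[0])+s*(p[1]-st[1]),-s*(p[0]-st[0])+c*(p[1]-st[1]))
print('strip loc',L(sp),'tcp loc',L(env.get_state()['tcp_pos']))
print('knob',L(pix2w('top',C([(150,432)])[0],.134)))
st2,r=fit('top',C([(50,60),(457,23),(95,478),(490,442),(111,277),(433,248),(468,512)]),
[(.19,.175,.128),(.19,-.175,.128),(-.17,.175,.09),(-.17,-.175,.09),(0,.14,.1),(0,-.14,.1),(-.23,-.148,.09)],[.5,0,0]);print(st2,r)
"
```

```text
[ 0.5238 -0.0791  0.0558] [[ 0.208  -0.445 ]
 [ 0.1991 -0.3227]
 [-0.438   0.664 ]
 [ 0.0079  0.1446]]
strip loc (np.float64(-0.07783751521115734), np.float64(0.004811858696340721)) tcp loc (np.float64(-0.10587343645385598), np.float64(0.007392040457951268))
knob (np.float64(-0.13808992635087983), np.float64(0.11674384091796242))
[ 0.6017 -0.0777  0.0751] [[-0.2741 -0.6828]
 [-0.1126 -0.7412]
 [-2.0561  0.1213]
 [ 0.9381 -0.046 ]
 [-0.0459  0.3016]
 [ 0.3451  0.2055]
 [ 0.3205  0.6664]]
```

Emit:
{"fn": "servo_tool", "kwargs": {
  "increments": [
    {"grip":0.95,"x":-5,"y":22,"z":0,"roll":0},
    {"grip":0.95,"x":0,"y":0,"z":30,"roll":0},
    {"grip":0.95,"x":0,"y":0,"z":30,"roll":0},
    {"grip":0.95,"x":0,"y":0,"z":25,"roll":0},
    {"grip":0.95,"x":0,"y":0,"z":8,"roll":0}
  ]
}}

```text
clock: 10.72
tcp_pos: [0.5155, -0.0792, 0.1054]
orientation: [-0.003, 0.679, 0.734, -0.001]
wrist_force: [-1.0, 0.3, -2.9]
finger_gap: 0.0085
grip_force: 61.6
```

Emit:
{"fn": "servo_tool", "kwargs": {
  "increments": [
    {"grip":0.95,"x":0,"y":0,"z":0,"roll":0},
    {"grip":0.95,"x":0,"y":0,"z":0,"roll":0},
    {"grip":0.95,"x":0,"y":0,"z":0,"roll":0}
  ]
}}

```text
clock: 10.97
tcp_pos: [0.5197, -0.0815, 0.111]
orientation: [0.001, 0.68, 0.733, 0.001]
wrist_force: [0.4, -0.7, -1.9]
finger_gap: 0.0084
grip_force: 61.6
```

Emit:
{"fn": "servo_tool", "kwargs": {
  "increments": [
    {"grip":0.95,"x":0,"y":0,"z":5,"roll":0},
    {"grip":0.95,"x":0,"y":0,"z":4,"roll":0},
    {"grip":0.95,"x":0,"y":0,"z":0,"roll":0},
    {"grip":0.95,"x":0,"y":0,"z":0,"roll":0}
  ]
}}

```text
clock: 11.3
tcp_pos: [0.5184, -0.0817, 0.1004]
orientation: [-0.0, 0.68, 0.733, 0.0]
wrist_force: [-0.5, 0.2, -1.9]
finger_gap: 0.0081
grip_force: 61.7
```

Emit:
{"fn": "servo_tool", "kwargs": {
  "increments": [
    {"grip":0.95,"x":0,"y":0,"z":1.5,"roll":0},
    {"grip":0.95,"x":0,"y":0,"z":0,"roll":0},
    {"grip":0.95,"x":0,"y":0,"z":1.5,"roll":0},
    {"grip":0.95,"x":0,"y":0,"z":0,"roll":0},
    {"grip":0.95,"x":0,"y":0,"z":0,"roll":0}
  ]
}}

```text
clock: 11.72
tcp_pos: [0.5187, -0.0818, 0.0974]
orientation: [0.0, 0.68, 0.733, 0.0]
wrist_force: [0.7, 0.3, -2.0]
finger_gap: 0.0083
grip_force: 61.7
```

Emit:
{"fn": "servo_tool", "kwargs": {
  "increments": [
    {"grip":0.95,"x":0,"y":0,"z":0.7,"roll":0},
    {"grip":0.95,"x":0,"y":0,"z":0,"roll":0},
    {"grip":0.95,"x":0,"y":0,"z":0,"roll":0}
  ]
}}

```text
clock: 11.97
tcp_pos: [0.5187, -0.0818, 0.0973]
orientation: [0.0, 0.68, 0.733, 0.0]
wrist_force: [-3.4, -0.4, 5.7]
finger_gap: 0.0085
grip_force: 62.7
```

```bash
python3 -c "
from h import *
snap('scene','s5.png',(180,140,320,260),5)
for i in range(3):
  s=env.get_state();print(s['tcp_pos'],s['wrist_force'],s['ft_torque']); env.read_camera('top')"
```

```text
[ 0.51867232 -0.08176003  0.09733633] [-1.7835204   0.70596123  5.27452277] [ 0.04244765  0.47186175 -0.04309028]
[ 0.51866185 -0.08177558  0.09734737] [-1.88855648  0.2496808   6.08804185] [ 0.12950404  0.4616514  -0.01963599]
[ 0.51864683 -0.08176964  0.09731285] [-2.28001679  0.5052405   6.1366098 ] [0.10486435 0.49961099 0.02438764]
```

View pics/s5.png

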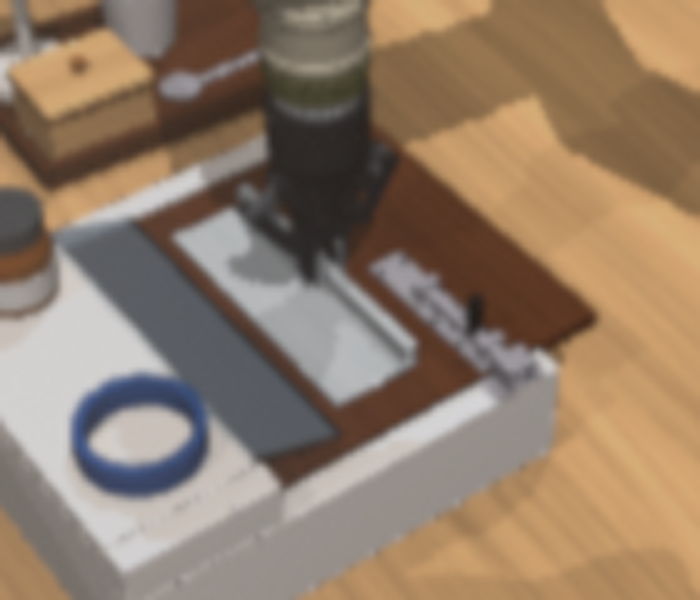

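The strip is flat on the shelf, parallel to the flap lip and just in front of it, pressing about 8 N. Next I unload it by about 1.2 mm and slide in.

Emit:
{"fn": "servo_tool", "kwargs": {
  "increments": [
    {"grip":0.95,"x":0,"y":0,"z":-1.2,"roll":0},
    {"grip":0.95,"x":0,"y":0,"z":0,"roll":0},
    {"grip":0.95,"x":0,"y":3,"z":0,"roll":0},
    {"grip":0.95,"x":0,"y":4,"z":0,"roll":0},
    {"grip":0.95,"x":0,"y":4,"z":0,"roll":0}
  ]
}}

```text
clock: 12.58
tcp_pos: [0.5298, -0.0808, 0.0975]
orientation: [-0.0, 0.68, 0.733, 0.0]
wrist_force: [1.0, 0.4, -1.5]
finger_gap: 0.0081
grip_force: 61.6
```

Emit:
{"fn": "servo_tool", "kwargs": {
  "increments": [
    {"grip":0.95,"x":0,"y":3,"z":0,"roll":0},
    {"grip":0.95,"x":0,"y":0,"z":0,"roll":0},
    {"grip":0.95,"x":0,"y":0,"z":0,"roll":0}
  ]
}}

```text
clock: 12.83
tcp_pos: [0.5327, -0.0805, 0.0976]
orientation: [-0.0, 0.68, 0.733, -0.0]
wrist_force: [-0.1, -0.0, -1.9]
finger_gap: 0.0084
grip_force: 61.6
```

Emit:
{"fn": "servo_tool", "kwargs": {
  "increments": [
    {"grip":0.95,"x":0,"y":3,"z":-0.4,"roll":0},
    {"grip":0.95,"x":0,"y":3,"z":0,"roll":0},
    {"grip":0.95,"x":0,"y":3,"z":0,"roll":0},
    {"grip":0.95,"x":0,"y":3,"z":0,"roll":0},
    {"grip":0.95,"x":0,"y":2,"z":0,"roll":0}
  ]
}}

```text
clock: 13.25
tcp_pos: [0.5469, -0.0796, 0.0982]
orientation: [0.0, 0.68, 0.733, 0.0]
wrist_force: [-0.4, -1.1, -2.5]
finger_gap: 0.0084
grip_force: 61.6
```

Emit:
{"fn": "servo_tool", "kwargs": {
  "increments": [
    {"grip":0.95,"x":0,"y":3,"z":0,"roll":0},
    {"grip":0.95,"x":0,"y":3,"z":0,"roll":0},
    {"grip":0.95,"x":0,"y":3,"z":0,"roll":0},
    {"grip":0.95,"x":0,"y":3,"z":0,"roll":0},
    {"grip":0.95,"x":0,"y":2.5,"z":0,"roll":0}
  ]
}}

```text
clock: 13.67
tcp_pos: [0.5613, -0.0785, 0.0982]
orientation: [0.0, 0.68, 0.733, 0.0]
wrist_force: [-0.0, 0.2, -2.2]
finger_gap: 0.0086
grip_force: 61.6
```

Emit:
{"fn": "servo_tool", "kwargs": {
  "increments": [
    {"grip":0.95,"x":0,"y":0,"z":0,"roll":0},
    {"grip":0.95,"x":0,"y":0,"z":0,"roll":0}
  ]
}}

```text
clock: 13.83
tcp_pos: [0.5609, -0.0784, 0.0981]
orientation: [-0.0, 0.68, 0.733, 0.0]
wrist_force: [0.2, 0.6, -2.1]
finger_gap: 0.0083
grip_force: 61.6
```

```bash
python3 -c "
from h import *
snap('scene','s6.png',(180,140,320,260),5)
s=env.get_state();print(s['tcp_pos'],s['wrist_force'],s['ft_torque'])"
```

```text
[ 0.56074316 -0.07844906  0.09807309] [ 0.03553907 -0.63092646 -2.15496769] [-0.00559166  0.04619927  0.02352462]
```

View pics/s6.png

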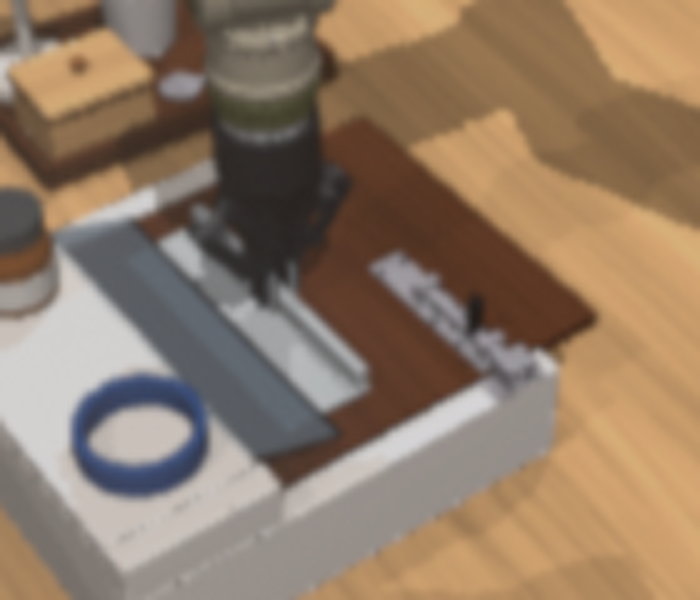

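The strip is under the flap along its whole length (the edge shows through it), the flap is down and the bolt is still home. Now I press down.

Emit:
{"fn": "servo_tool", "kwargs": {
  "increments": [
    {"grip":0.95,"x":0,"y":0,"z":0.8,"roll":0},
    {"grip":0.95,"x":0,"y":0,"z":0.6,"roll":0},
    {"grip":0.95,"x":0,"y":0,"z":0.5,"roll":0},
    {"grip":0.95,"x":0,"y":0,"z":0,"roll":0},
    {"grip":0.95,"x":0,"y":0,"z":0,"roll":0}
  ]
}}

```text
clock: 14.3
tcp_pos: [0.5608, -0.0785, 0.0974]
orientation: [0.0, 0.68, 0.733, 0.0]
wrist_force: [-2.1, 1.0, 4.7]
finger_gap: 0.0081
grip_force: 62.6
```

```bash
python3 -c "
from h import *
st=[.6018,-.078,.0758];c,s=np.cos(st[2]),np.sin(st[2])
p=pix2w('scene',(180+368/5,140+385/5),.09);print('rib corner local',c*(p[0]-st[0])+s*(p[1]-st[1]),-s*(p[0]-st[0])+c*(p[1]-st[1]))
for i in range(3):
  s=env.get_state();print(s['tcp_pos'],s['orientation'],s['wrist_force'],s['ft_torque']); env.read_camera('top')"
```

```text
rib corner local -0.04766901030546062 0.1108752303268484
[ 0.56080938 -0.07848764  0.09735205] [3.33551517e-04 6.80084960e-01 7.33133206e-01 1.94447643e-04] [-2.06248915  1.00131346  4.74596823] [ 0.12074352  0.51677405 -0.01573004]
[ 0.56080273 -0.07847253  0.09736242] [3.41550080e-04 6.80066368e-01 7.33150446e-01 2.03638107e-04] [-2.42975876  1.28071424  5.2101863 ] [ 0.13390798  0.54792491 -0.00791642]
[ 0.56077182 -0.07848651  0.09732539] [3.15699300e-04 6.80097428e-01 7.33121653e-01 1.76478483e-04] [-1.86370578  1.26767941  5.69970203] [0.13645456 0.59097004 0.00245164]
```

Emit:
{"fn": "servo_tool", "kwargs": {
  "increments": [
    {"grip":0.95,"x":0,"y":0,"z":0.6,"roll":0},
    {"grip":0.95,"x":0,"y":0,"z":0,"roll":0},
    {"grip":0.95,"x":0,"y":0,"z":0,"roll":0},
    {"grip":0.95,"x":0,"y":0,"z":0,"roll":0},
    {"grip":0.95,"x":0,"y":0,"z":0,"roll":0}
  ]
}}

```text
clock: 14.87
tcp_pos: [0.561, -0.0785, 0.0973]
orientation: [0.001, 0.68, 0.733, 0.0]
wrist_force: [-3.4, 1.6, 8.3]
finger_gap: 0.0087
grip_force: 63.1
```

```bash
python3 -c "
from h import *
s=env.get_state();print(s['wrist_force'],s['tcp_pos']);print(env.hand_in())"
```

```text
[-3.38726167  1.5589376   8.31658846] [ 0.56098172 -0.07848092  0.09734619]
the job is handed in; nothing more can be done
None
```

I've handed the job in: the bolt is home in its keeper, and the aluminium strip's edge is about 22 mm under the flap. The gripper still holds the strip pressed on the shelf with about 10 N. The hand-in gave no verdict back, so these are my own measurements.

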